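# Set the bin status board

### The job

Bring the status board on the bin tray up to date: with a closed fingertip, gently push over the flip tags that are wrong, so that every full bin's tag leans all the way back towards its bin (solid disc facing up) and the tag of every empty or nearly empty bin leans all the way forward (hollow ring facing up). Each tag belongs to the bin straight behind it. Only push, do not grip or lift anything; leave the tags that are already right, the bins and the loose parts as they are.

Things in the scene. Friction and masses are not known exactly. Their poses are not given: they have to be found in the camera images.
- bin_glands: FULL: heaped to the rim with white plastic cable glands. Open-fronted blue pick bin, 120 deep (x) x 92 wide (y), 70 mm high at the back, 35 mm at its front lip, loose. Origin: centre of its underside, on the 6 mm tray. It stands straight behind its tag: centre about 165 mm in +x (board frame) of the tag's clip and within 4 mm sideways, so its lip is about 105 mm behind the hinge line.
- bin_fittings: FULL: heaped to the rim with steel threaded hex fittings. Open-fronted blue pick bin, 120 deep (x) x 92 wide (y), 70 mm high at the back, 35 mm at its front lip, loose. Origin: centre of its underside, on the 6 mm tray. It stands straight behind its tag: centre about 165 mm in +x (board frame) of the tag's clip and within 4 mm sideways, so its lip is about 105 mm behind the hinge line.
- bin_standoffs: NOT full: only three small brass standoffs left on its floor. Open-fronted blue pick bin, 120 deep (x) x 92 wide (y), 70 mm high at the back, 35 mm at its front lip, loose. Origin: centre of its underside, on the 6 mm tray. It stands straight behind its tag: centre about 165 mm in +x (board frame) of the tag's clip and within 4 mm sideways, so its lip is about 105 mm behind the hinge line.
- bin_spare: NOT full: empty. Open-fronted blue pick bin, 120 deep (x) x 92 wide (y), 70 mm high at the back, 35 mm at its front lip, loose. Origin: centre of its underside, on the 6 mm tray. It stands straight behind its tag: centre about 165 mm in +x (board frame) of the tag's clip and within 4 mm sideways, so its lip is about 105 mm behind the hinge line.
- board: dark sheet-metal tray, fixed, 470 mm wide (y), x = -95 to +235 mm, 6 mm thick, carrying the status board: an aluminium rail along y, 30 mm wide, top at z = 50 mm, with four hinge clips 108 mm apart, and behind it the bins. Origin: on the bench under the middle of the hinge line; x points from the tags to the bins, y along the row, z up.
- clip_a: black hinge clip of tag a, 30 x 56 mm, fixed on the rail (which clip is where in the row varies). Origin: centre of its underside, on the rail (z = 50 mm); axes as the board's. The hinge axis runs along y 16 mm above the origin. V-shaped rests carry the leaf on either side, up to 20 mm above the axis and 15 mm from it in x.
- tag_a (a joint): hinge angle (rad) of tag a, a white leaf 60 mm wide, 62 mm from axis to free edge, 3 mm thick. 0: leans to the robot, 60 deg above level, hollow ring (reorder) up. Grows as it swings up and over to the bin: 0.52 upright, 1.05 (end) leans to the bin, 60 deg above level, solid disc (stocked) up. Push edge level or in an arc: under 1 N; falls by itself 0.25 rad past upright, may stand before that.
- tag_a_edge (a point): middle of the free edge (5 mm bead) of tag a, moves with the leaf. On a rest: 31 mm from the hinge line to the robot's or the bins' side, 54 mm above it (z about 120 mm); upright: z = 128 mm. Neighbouring leaves are 48 mm apart; about 70 mm is free between the edge of a tag leaning back and the bin's lip.
- clip_b: black hinge clip of tag b, 30 x 56 mm, fixed on the rail (which clip is where in the row varies). Origin: centre of its underside, on the rail (z = 50 mm); axes as the board's. The hinge axis runs along y 16 mm above the origin. V-shaped rests carry the leaf on either side, up to 20 mm above the axis and 15 mm from it in x.
- tag_b (a joint): hinge angle (rad) of tag b, a white leaf 60 mm wide, 62 mm from axis to free edge, 3 mm thick. 0: leans to the robot, 60 deg above level, hollow ring (reorder) up. Grows as it swings up and over to the bin: 0.52 upright, 1.05 (end) leans to the bin, 60 deg above level, solid disc (stocked) up. Push edge level or in an arc: under 1 N; falls by itself 0.25 rad past upright, may stand before that.
- tag_b_edge (a point): middle of the free edge (5 mm bead) of tag b, moves with the leaf. On a rest: 31 mm from the hinge line to the robot's or the bins' side, 54 mm above it (z about 120 mm); upright: z = 128 mm. Neighbouring leaves are 48 mm apart; about 70 mm is free between the edge of a tag leaning back and the bin's lip.
- clip_c: black hinge clip of tag c, 30 x 56 mm, fixed on the rail (which clip is where in the row varies). Origin: centre of its underside, on the rail (z = 50 mm); axes as the board's. The hinge axis runs along y 16 mm above the origin. V-shaped rests carry the leaf on either side, up to 20 mm above the axis and 15 mm from it in x.
- tag_c (a joint): hinge angle (rad) of tag c, a white leaf 60 mm wide, 62 mm from axis to free edge, 3 mm thick. 0: leans to the robot, 60 deg above level, hollow ring (reorder) up. Grows as it swings up and over to the bin: 0.52 upright, 1.05 (end) leans to the bin, 60 deg above level, solid disc (stocked) up. Push edge level or in an arc: under 1 N; falls by itself 0.25 rad past upright, may stand before that.
- tag_c_edge (a point): middle of the free edge (5 mm bead) of tag c, moves with the leaf. On a rest: 31 mm from the hinge line to the robot's or the bins' side, 54 mm above it (z about 120 mm); upright: z = 128 mm. Neighbouring leaves are 48 mm apart; about 70 mm is free between the edge of a tag leaning back and the bin's lip.
- clip_d: black hinge clip of tag d, 30 x 56 mm, fixed on the rail (which clip is where in the row varies). Origin: centre of its underside, on the rail (z = 50 mm); axes as the board's. The hinge axis runs along y 16 mm above the origin. V-shaped rests carry the leaf on either side, up to 20 mm above the axis and 15 mm from it in x.
- tag_d (a joint): hinge angle (rad) of tag d, a white leaf 60 mm wide, 62 mm from axis to free edge, 3 mm thick. 0: leans to the robot, 60 deg above level, hollow ring (reorder) up. Grows as it swings up and over to the bin: 0.52 upright, 1.05 (end) leans to the bin, 60 deg above level, solid disc (stocked) up. Push edge level or in an arc: under 1 N; falls by itself 0.25 rad past upright, may stand before that.
- tag_d_edge (a point): middle of the free edge (5 mm bead) of tag d, moves with the leaf. On a rest: 31 mm from the hinge line to the robot's or the bins' side, 54 mm above it (z about 120 mm); upright: z = 128 mm. Neighbouring leaves are 48 mm apart; about 70 mm is free between the edge of a tag leaning back and the bin's lip.
- gland: loose bystander: single white cable gland standing on the tray between the tags and the bins, half-way between two tags, 27 mm across, 37 mm tall. Origin: its underside.
- fitting: loose bystander: steel hex fitting standing on the tray on the robot's side of the tags, between two tags' lines, 27 mm across, 34 mm tall. Origin: its underside.
- sensor: loose bystander: round black sensor cap standing on the tray on the robot's side of the tags, between two tags' lines, 40 mm across, 30 mm tall. Origin: its underside.
- enclosure: loose bystander: open beige instrument enclosure with cable glands, 120 x 110 x 55 mm, on the bench left of the tray. Origin: its underside.
- cover: loose bystander: beige cover of the enclosure, 120 x 110 x 17 mm, on the bench at the left. Origin: its underside.
- screwdriver: loose bystander: screwdriver lying on the bench at the right. Origin: its underside.
- tape: loose bystander: roll of blue tape lying on the bench at the right, 92 mm across, 22 mm high. Origin: its underside.
Not all that is in view belongs to the job. Leave any pink or red look-alike of the bin_glands alone. What is shaped like the bin_spare but turquoise is not meant.

How it is judged:
At the end, for the whole second after the job is handed in: The tags in front of the two full bins rest back towards the bins (joint over 0.95 of 1.05 rad), those in front of the two bins that are not full rest forward (joint under 0.1 rad), and no bin or loose part is more than 20 mm from where it started ((y of bin_glands in the frame of clip_a below -0.05 m or y of bin_glands in the frame of clip_a above 0.05 m or value of joint tag_a above 0.95 rad) and (y of bin_glands in the frame of clip_b below -0.05 m or y of bin_glands in the frame of clip_b above 0.05 m or value of joint tag_b above 0.95 rad) and (y of bin_glands in the frame of clip_c below -0.05 m or y of bin_glands in the frame of clip_c above 0.05 m or value of joint tag_c above 0.95 rad) and (y of bin_glands in the frame of clip_d below -0.05 m or y of bin_glands in the frame of clip_d above 0.05 m or value of joint tag_d above 0.95 rad) and (y of bin_fittings in the frame of clip_a below -0.05 m or y of bin_fittings in the frame of clip_a above 0.05 m or value of joint tag_a above 0.95 rad) and (y of bin_fittings in the frame of clip_b below -0.05 m or y of bin_fittings in the frame of clip_b above 0.05 m or value of joint tag_b above 0.95 rad) and (y of bin_fittings in the frame of clip_c below -0.05 m or y of bin_fittings in the frame of clip_c above 0.05 m or value of joint tag_c above 0.95 rad) and (y of bin_fittings in the frame of clip_d below -0.05 m or y of bin_fittings in the frame of clip_d above 0.05 m or value of joint tag_d above 0.95 rad) and (y of bin_standoffs in the frame of clip_a below -0.05 m or y of bin_standoffs in the frame of clip_a above 0.05 m or value of joint tag_a below 0.1 rad) and (y of bin_standoffs in the frame of clip_b below -0.05 m or y of bin_standoffs in the frame of clip_b above 0.05 m or value of joint tag_b below 0.1 rad) and (y of bin_standoffs in the frame of clip_c below -0.05 m or y of bin_standoffs in the frame of clip_c above 0.05 m or value of joint tag_c below 0.1 rad) and (y of bin_standoffs in the frame of clip_d below -0.05 m or y of bin_standoffs in the frame of clip_d above 0.05 m or value of joint tag_d below 0.1 rad) and (y of bin_spare in the frame of clip_a below -0.05 m or y of bin_spare in the frame of clip_a above 0.05 m or value of joint tag_a below 0.1 rad) and (y of bin_spare in the frame of clip_b below -0.05 m or y of bin_spare in the frame of clip_b above 0.05 m or value of joint tag_b below 0.1 rad) and (y of bin_spare in the frame of clip_c below -0.05 m or y of bin_spare in the frame of clip_c above 0.05 m or value of joint tag_c below 0.1 rad) and (y of bin_spare in the frame of clip_d below -0.05 m or y of bin_spare in the frame of clip_d above 0.05 m or value of joint tag_d below 0.1 rad) and not (distance of any of bin_glands, bin_fittings, bin_standoffs, bin_spare, gland, fitting, sensor, enclosure, cover, screwdriver, tape from where it was at the start of the episode above 0.02 m)); the robot touches nothing.
It fails at once if a tag that was already right was swung up off its rest ((y of bin_glands in the frame of clip_a between -0.05 and 0.05 m and value of joint tag_a below 0.72 rad) or (y of bin_glands in the frame of clip_b between -0.05 and 0.05 m and value of joint tag_b below 0.72 rad) or (y of bin_fittings in the frame of clip_a between -0.05 and 0.05 m and value of joint tag_a below 0.72 rad) or (y of bin_fittings in the frame of clip_b between -0.05 and 0.05 m and value of joint tag_b below 0.72 rad) or (y of bin_standoffs in the frame of clip_c between -0.05 and 0.05 m and value of joint tag_c above 0.33 rad) or (y of bin_standoffs in the frame of clip_d between -0.05 and 0.05 m and value of joint tag_d above 0.33 rad) or (y of bin_spare in the frame of clip_c between -0.05 and 0.05 m and value of joint tag_c above 0.33 rad) or (y of bin_spare in the frame of clip_d between -0.05 and 0.05 m and value of joint tag_d above 0.33 rad)).
It fails at once if a tag or its clip was gripped or pushed hard (over 20 N) (contact force between the fingers and clip_a above 20 N or contact force between the fingers and clip_b above 20 N or contact force between the fingers and clip_c above 20 N or contact force between the fingers and clip_d above 20 N).
It fails at once if a bin was shifted or lifted more than 20 mm (distance of any of bin_glands, bin_fittings, bin_standoffs, bin_spare from where it was at the start of the episode above 0.02 m).
It fails at once if a loose thing on the tray or bench was shifted or lifted more than 20 mm (distance of any of gland, fitting, sensor, enclosure, cover, screwdriver, tape from where it was at the start of the episode above 0.02 m).
It also fails if it takes over 32 s, if anything falls off the work surface, if the arm or the gripper's body presses on something with over 40 N, if the wrist force passes 120 N, or if a joint passes its speed limit or range.

### The arm

A 7-joint arm with a two-finger parallel gripper is mounted at the origin on the work surface. World frame = base frame: x ahead of the robot, y to its left, z up, the work surface at z = 0. Lengths are in m, angles in rad, forces in N, time in s.
With the tool pointing down it reaches from about 0.425 to 1.025 m from the base axis. Payload 9.4 kg.
Tool frame: the origin (TCP) lies midway between the tips of the shut fingers; the grasp point (between the pads) lies 19 mm behind it; x points along the fingers, y is the direction in which the jaws open and shut, and the axes are right-handed (so a half turn about x gives the same grasp; the last joint's range is limited). The gripper opens to 85 mm and grips with 20 to 120 N. Pads are 22 mm wide; open, the fingers measure 114 mm over their backs; the gripper's body (76 mm by 85 mm) begins 54 mm behind the grasp point. The pads swing forward as they close: fully open they stand 13 mm farther back than shut.
Start: joints at [-0.077, 0.599, -0.003, 1.599, 0.002, 0.943, -0.08], TCP at [0.725, -0, 0.231] pointing down, gripper open.
Joint ranges: [-2.57, 2.57], [-0.35, 1.97], [-1.29, 1.29], [0.11, 2.56], [-1.05, 4.19], [0.11, 1.86], [-2.63, 2.63]. Speed limits (rad/s): [2.22, 2.22, 3.01, 3.01, 3.14, 3.14, 3.14].

### API

Orientations are given as a 3x3 rotation matrix whose columns are the frame's x, y, z axes.
In Python, from cell import r gives the robot as it stands.
- The arm moves only by the tool jog_arm, never from a script. Its argument "deltas" is a list of rows, each an object with "travel": the shift along the tool's x, y, z in cm, a list of three; "turn": the turn about the tool's x in rad. In form: [{"travel": [tx, ty, tz], "turn": turn}, ...]. A call has 1 to 5 rows; each row shifts and turns the commanded pose from where the row before left it, along the tool's axes as they then stand; what a row does not reach is not made up. A row lasts 1/12 s, in which the tool goes at most 41.7 mm and 7.16 degrees, less where a joint would pass 70% of its speed; a pose out of reach is approached as far as the arm can. A call with a gripper value outside its range is refused whole. "fingers" is the opening, from 0 (shut) to 1 (fully open), set as the call begins (left out, the last holds). The fingers move at their own pace and stop on an object; the grip force is fixed at half the most. Time passes only in rows, so rows that do not move let the fingers close. It gives the time, the measured TCP pose, the force and the opening at its end, in the units of the state.
- r.sense(): the state, without advancing time (a new reading comes with each control period).
- r.camera(name): name is "scene" or "side" or "wrist"; returns a dict with "image" (384x512x3 uint8, blue, green, red), "range_z" (384x512 float32, m along the optical axis (not along the pixel's ray), 0 where there is no reading), "camera_matrix" (3x3 intrinsics, pixels), "k1" (the pictures are not rectified: a ray, as slopes to the right and down, at radius r is drawn at 1 + k1 r^2 times it, then the intrinsics apply), "world_from_camera" (4x4, takes a point from camera to world coordinates). Camera axes: x right, y down, z forward; pixel columns grow to the right and rows downward; lengths in m; the calibration is good to about 2 mm. A picture is of the moment at which its call begins.
- r.hand_in(): hands the job in, once; it reports no verdict.
The state is a dict: "time_s": time; "joints": joint angles; "qd": joint speeds; "effort": joint torques, N m; "eef_pos": TCP position; "ee_rot": TCP orientation; "force": force on the tool from outside, world axes, zero at the start; "torque": the same for the moment, N m; "opening": opening from 0.0 (shut) to 1.0 (fully open).
Only numpy, scipy, OpenCV 4.12 (cv2) and the standard library are available. Lean on these libraries where they do the work, as an engineer would, in place of code of your own. Each camera call takes 0.05 s, during which the arm holds its last target. There are 200 camera calls.

## Working session

There is one attempt and no reset: what is moved stays moved. The work goes in short steps, Python scripts to look and compute and a tool call to move; the robot and the scene stay as the last step left them, time stands still between calls to the robot, and variables do not carry over. Pictures are saved under pics/ and viewed, about 8 in all and at most 12, crops included, and the job is handed in when it is done.

Besides the shell and the picture viewer there is one more tool, called after "Emit:" as a command line: name --argument value ..., lists and objects as JSON in quotes. jog_arm: Moves the arm, as the interface text tells. Its arguments: {"type":"object","properties":{"deltas":{"type":"array"},"fingers":{"type":"number"}},"required":["deltas"]}

```bash
mkdir -p pics
cat > h.py <<'E'
from cell import r
import numpy as np, cv2
def pts(c):
    K=c["camera_matrix"];z=c["range_z"];h,w=z.shape
    u,v=np.meshgrid(np.arange(w),np.arange(h))
    d=np.array([c["k1"],0,0,0,0],float)
    n=cv2.undistortPoints(np.stack([u,v],-1).reshape(-1,1,2).astype(np.float64),K,d).reshape(h,w,2)
    p=np.concatenate([n*z[...,None],z[...,None]],-1)
    T=c["world_from_camera"]
    return p@T[:3,:3].T+T[:3,3]
E
python3 - <<'E'
from h import *
s=r.sense();print(s["time_s"],s["eef_pos"],s["ee_rot"],s["opening"])
for n in("scene","side"):
    c=r.camera(n);cv2.imwrite(f"pics/{n}0.png",cv2.resize(c["image"],(800,600)));np.savez(f"{n}0.npz",**c)
    print(n,c["world_from_camera"].round(3).tolist())
E
```

```text
0.0 [7.24522385e-01 2.75942106e-05 2.30408229e-01] [[-1.54324610e-03  9.99998802e-01  1.20261806e-04]
 [-1.14668651e-04  1.20084986e-04 -9.99999986e-01]
 [-9.99998803e-01 -1.54325987e-03  1.14483193e-04]] 0.9973815584886674
scene [[-0.812, 0.336, -0.478, 1.25], [0.584, 0.465, -0.665, 0.983], [-0.002, -0.819, -0.574, 0.974], [0.0, 0.0, 0.0, 1.0]]
side [[0.83, -0.415, 0.373, -0.035], [-0.557, -0.64, 0.529, -0.835], [0.019, -0.647, -0.763, 1.303], [0.0, 0.0, 0.0, 1.0]]
```

View pics/scene0.png

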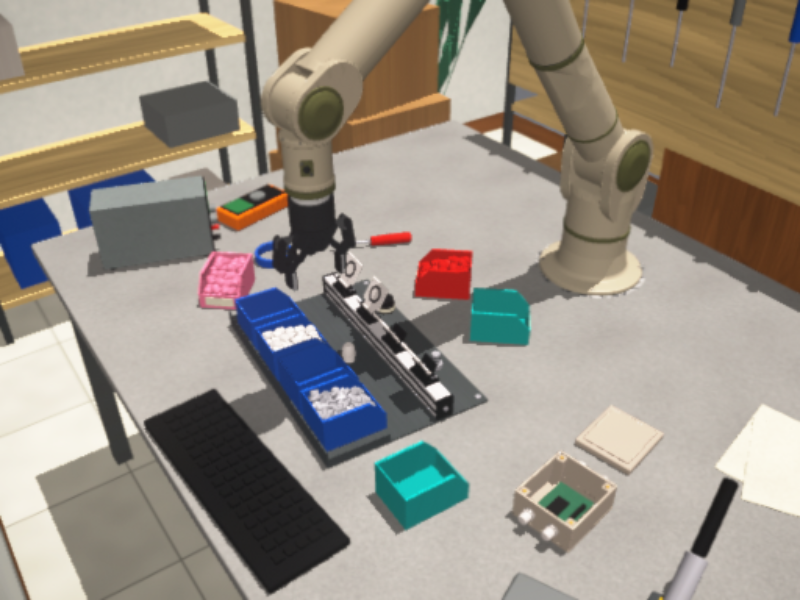

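View pics/side0.png

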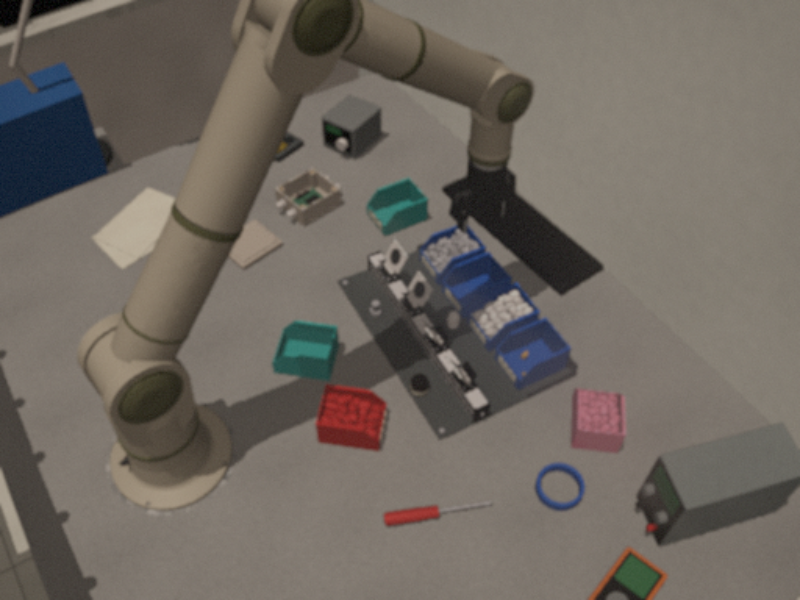

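Row from the +y end: fittings (full), spare (empty), glands (full), standoffs (few). Now I'll measure the board and the leaves.

```bash
cat > m.py <<'E'
from h import *
for n in("scene","side"):
    c=dict(np.load(n+"0.npz"));P=pts(c);im=c["image"];hsv=cv2.cvtColor(im,cv2.COLOR_BGR2HSV)
    ok=c["range_z"]>0
    blue=ok&(hsv[...,0]>108)&(hsv[...,0]<125)&(hsv[...,1]>120)&(P[...,2]>.015)&(P[...,2]<.1)&(P[...,0]>.4)&(P[...,0]<1.1)
    k,l,st,ce=cv2.connectedComponentsWithStats(blue.astype(np.uint8))
    for i in range(1,k):
        if st[i,4]>150:
            q=P[l==i][:,:2];print(n,"blue",st[i].tolist(),q.mean(0).round(3),[ (round(a,3)) for a in cv2.minAreaRect((q*1000).astype(np.float32))[1]],cv2.minAreaRect((q*1000).astype(np.float32))[0::2])
    w=ok&(P[...,2]>.085)&(P[...,2]<.14)&(P[...,0]>.4)&(P[...,0]<.9)&(abs(P[...,1])<.35)
    k,l,st,ce=cv2.connectedComponentsWithStats(w.astype(np.uint8))
    for i in range(1,k):
        if st[i,4]>25:
            q=P[l==i]; e=q[q[:,2]>q[:,2].max()-.008]
            print(n,"leaf?",st[i].tolist(),"mean",q.mean(0).round(3),"top",e.mean(0).round(3),"ymin/max",q[:,1].min().round(3),q[:,1].max().round(3),"x",q[:,0].min().round(3),q[:,0].max().round(3))
E
python3 m.py
python3 - <<'E'
from h import *
c=r.camera("wrist");np.savez("wrist0.npz",**c)
a=dict(np.load("scene0.npz"))["image"][150:300,130:320]
b=dict(np.load("side0.npz"))["image"][135:285,205:395]
cv2.imwrite("pics/c.png",np.vstack([cv2.resize(np.hstack([a,b]),(800,316),interpolation=cv2.INTER_CUBIC),cv2.resize(c["image"],(378,284)).__class__ and cv2.copyMakeBorder(cv2.resize(c["image"],(378,284)),0,0,0,422,0)]))
E
```

```text
scene blue [151, 184, 97, 104, 3325] [ 0.75  -0.024] [427.493, 124.751] ((735.6058349609375, -48.82472229003906), 84.85755157470703)
scene leaf? [220, 161, 12, 19, 122] mean [ 0.537 -0.183  0.104] top [ 0.53  -0.183  0.119] ymin/max -0.222 -0.153 x 0.523 0.55
scene leaf? [234, 177, 15, 21, 168] mean [ 0.548 -0.079  0.103] top [ 0.539 -0.077  0.118] ymin/max -0.115 -0.049 x 0.533 0.563
scene leaf? [238, 200, 16, 17, 41] mean [0.604 0.031 0.11 ] top [0.608 0.025 0.119] ymin/max -0.01 0.053 x 0.59 0.611
scene leaf? [257, 219, 18, 20, 46] mean [0.615 0.138 0.111] top [0.619 0.134 0.119] ymin/max 0.101 0.164 x 0.601 0.623
side blue [288, 157, 45, 34, 490] [0.771 0.02 ] [151.734, 97.96] ((753.3630981445312, -1.774566650390625), 87.67845153808594)
side leaf? [247, 153, 14, 21, 153] mean [0.609 0.127 0.104] top [0.617 0.128 0.121] ymin/max 0.098 0.158 x 0.595 0.626
side leaf? [262, 174, 15, 20, 166] mean [0.599 0.02  0.104] top [0.607 0.018 0.12 ] ymin/max -0.013 0.052 x 0.584 0.614
side leaf? [267, 203, 15, 18, 51] mean [ 0.544 -0.088  0.112] top [ 0.538 -0.085  0.123] ymin/max -0.115 -0.056 x 0.533 0.559
side leaf? [285, 227, 15, 19, 58] mean [ 0.535 -0.194  0.111] top [ 0.529 -0.189  0.12 ] ymin/max -0.223 -0.162 x 0.524 0.55
```

View pics/c.png

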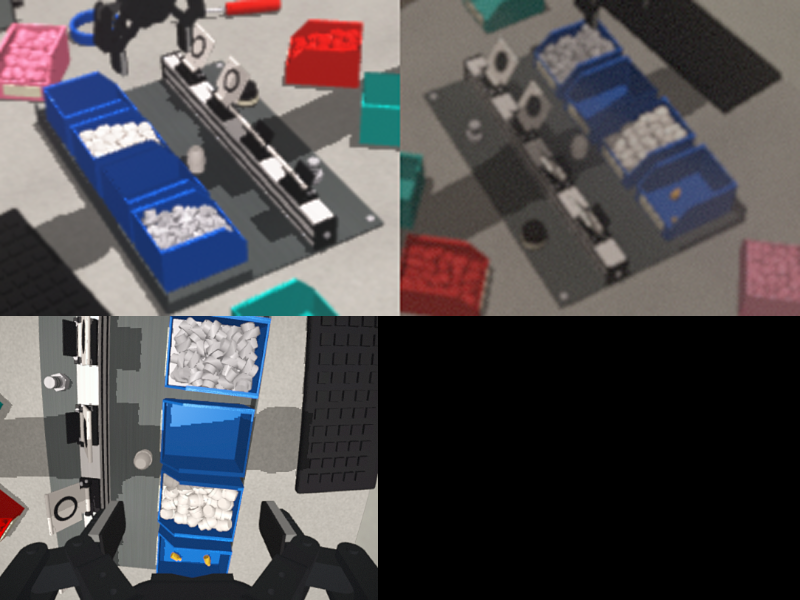

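Ambiguities in scene0: white gland bin (290,335) against the pink (228,278) and red (445,272) look-alikes; spare bin among the blues (320,370) against turquoise (500,315) and (420,480). The blue row is the one in line with the tags.

The crop shows:
- **Fittings tag** (y≈.13): leans back, right.
- **Spare tag** (y≈.02): leans back, wrong, so push it forward.
- **Glands tag** (y≈-.085): leans forward (ring up), wrong, so push it back.
- **Standoffs tag** (y≈-.19): leans forward, right.

Spare tag first.

Emit:
jog_arm --deltas '[{"travel": [0, -3.8, -1.0], "turn": 0}, {"travel": [0, -3.8, -1.0], "turn": 0}, {"travel": [0, 0, 0], "turn": 0}, {"travel": [0, 0, 0], "turn": 0}, {"travel": [0, 0, 0], "turn": 0}]' --fingers 0

```text
time_s: 0.57
eef_pos: [0.6496, 0.02, 0.2317]
ee_rot: [[0.001, 1.0, 0.0], [-0.0, 0.0, -1.0], [-1.0, 0.001, 0.0]]
force: [-0.1, -0.8, 0.4]
opening: 0.3
```

Emit:
jog_arm --deltas '[{"travel": [0, 0, 0], "turn": 0}, {"travel": [0, 0, 0], "turn": 0}, {"travel": [0, 0, 0], "turn": 0}, {"travel": [2, 0, 0], "turn": 0}, {"travel": [2, 0, 0], "turn": 0}]'

```text
time_s: 0.98
eef_pos: [0.6504, 0.0198, 0.1918]
ee_rot: [[0.003, 1.0, -0.0], [0.0, -0.0, -1.0], [-1.0, 0.003, -0.0]]
force: [-0.0, -1.0, -0.5]
opening: 0.001
```

Run:
```python
from h import *
s=r.sense();print(s["time_s"],s["eef_pos"],s["opening"])
c=r.camera("side");b=r.camera("wrist")["image"]
cv2.imwrite("pics/d.png",np.hstack([cv2.resize(c["image"][120:300,190:390],(400,360)),cv2.resize(b,(400,360))]))
P=pts(c);z=P[...,2];w=(c["range_z"]>0)&(z>.15)&(z<.22)&(abs(P[...,0]-.65)<.1)&(abs(P[...,1]-.02)<.1)
q=P[w];
for a in(.18,.19,.2,.21,.22):
  t=q[(q[:,2]<a)&(q[:,2]>a-.01)]
  if len(t):print(a,len(t),t[:,:2].min(0).round(3),t[:,:2].max(0).round(3))
```

```text
0.9833 [0.65037687 0.01982352 0.1917601 ] 0.0014909044893439021
0.2 4 [0.644 0.009] [0.668 0.018]
0.21 20 [0.637 0.007] [0.666 0.025]
0.22 21 [0.637 0.007] [0.664 0.025]
```

View pics/d.png

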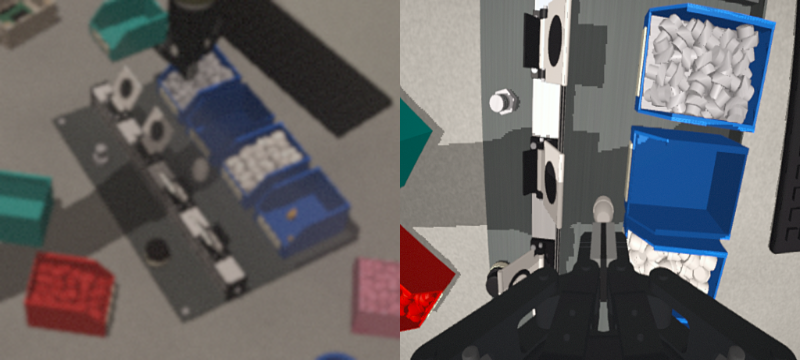

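The fingertip (wrist view ~ (603,250)) is in the gap behind the spare bin's tag (552,185), with the disc tags of fittings (553,40) and spare both leaning back. Descending.

Emit:
jog_arm --deltas '[{"travel": [2.5, 0, 0], "turn": 0}, {"travel": [2.5, 0, 0], "turn": 0}, {"travel": [2.5, 0, 0], "turn": 0}, {"travel": [1.2, 0, 0], "turn": 0}, {"travel": [0, -1, 0], "turn": 0}]'

```text
time_s: 1.5
eef_pos: [0.6394, 0.0199, 0.1023]
ee_rot: [[-0.002, 1.0, -0.0], [-0.0, -0.0, -1.0], [-1.0, -0.002, 0.0]]
force: [1.0, 0.5, 1.2]
opening: 0.003
```

Emit:
jog_arm --deltas '[{"travel": [0, -0.7, 0], "turn": 0}, {"travel": [0, -0.6, 0], "turn": 0}, {"travel": [0, -0.6, 0], "turn": 0}, {"travel": [0, -0.6, 0], "turn": 0}, {"travel": [0, -0.6, 0], "turn": 0}]'

```text
time_s: 1.92
eef_pos: [0.6078, 0.02, 0.1054]
ee_rot: [[0.002, 1.0, -0.0], [0.0, -0.0, -1.0], [-1.0, 0.002, -0.0]]
force: [0.9, -0.6, 0.5]
opening: 0.005
```

Emit:
jog_arm --deltas '[{"travel": [0, -0.6, 0], "turn": 0}, {"travel": [0, -0.6, 0], "turn": 0}, {"travel": [0, -0.6, 0], "turn": 0}, {"travel": [0, -0.6, 0], "turn": 0}, {"travel": [0, -0.5, 0], "turn": 0}]'

```text
time_s: 2.33
eef_pos: [0.5782, 0.0199, 0.1043]
ee_rot: [[-0.0, 1.0, 0.0], [-0.0, 0.0, -1.0], [-1.0, -0.0, 0.0]]
force: [0.0, -1.4, -0.8]
opening: -0.002
```

Emit:
jog_arm --deltas '[{"travel": [0, -0.4, 0], "turn": 0}, {"travel": [0, -0.4, 0], "turn": 0}, {"travel": [0, 0, 0], "turn": 0}, {"travel": [-1.5, 0.5, 0], "turn": 0}, {"travel": [-3.5, 0, 0], "turn": 0}]'

```text
time_s: 2.75
eef_pos: [0.5747, 0.02, 0.1515]
ee_rot: [[-0.006, 1.0, 0.0], [-0.001, 0.0, -1.0], [-1.0, -0.006, 0.001]]
force: [-0.4, 0.6, 0.1]
opening: -0.001
```

```bash
sed -i 's/^for n in.*/import sys\nfor n in("scene","side"):/; s/c=dict(np.load(n+"0.npz"))/c=r.camera(n)/' m.py; python3 m.py | grep leaf; python3 -c "
from h import *
s=r.sense();print(s['time_s'],s['eef_pos'],s['force'])"
```

```text
scene leaf? [219, 161, 13, 19, 140] mean [ 0.537 -0.186  0.103] top [ 0.529 -0.189  0.117] ymin/max -0.222 -0.157 x 0.523 0.551
scene leaf? [234, 178, 14, 19, 154] mean [ 0.548 -0.079  0.102] top [ 0.541 -0.074  0.118] ymin/max -0.111 -0.047 x 0.536 0.562
scene leaf? [251, 194, 16, 21, 192] mean [0.558 0.028 0.104] top [0.55  0.027 0.117] ymin/max -0.008 0.059 x 0.542 0.57
scene leaf? [257, 219, 17, 19, 45] mean [0.615 0.139 0.112] top [0.619 0.134 0.119] ymin/max 0.1 0.164 x 0.6 0.623
side leaf? [251, 180, 14, 17, 48] mean [0.555 0.021 0.111] top [0.549 0.023 0.12 ] ymin/max -0.006 0.055 x 0.545 0.57
side leaf? [267, 203, 15, 17, 50] mean [ 0.544 -0.087  0.112] top [ 0.539 -0.083  0.121] ymin/max -0.114 -0.053 x 0.535 0.558
side leaf? [285, 227, 15, 19, 56] mean [ 0.534 -0.194  0.112] top [ 0.529 -0.19   0.121] ymin/max -0.222 -0.16 x 0.525 0.549
2.85 [0.57858119 0.02010313 0.15806365] [ 0.85419537 -0.07843038 -0.68769001]
```

The spare tag now rests forward. Next is the glands tag, from the robot side.

Emit:
jog_arm --deltas '[{"travel": [-1.5, -1, 0], "turn": 0}, {"travel": [0, -2.5, 2.5], "turn": 0}, {"travel": [0, -2.5, 2.7], "turn": 0}, {"travel": [0, -2, 2.7], "turn": 0}, {"travel": [0, -1, 2.6], "turn": 0}]'

```text
time_s: 3.27
eef_pos: [0.4832, -0.086, 0.1692]
ee_rot: [[-0.002, 1.0, 0.0], [-0.0, 0.0, -1.0], [-1.0, -0.002, 0.0]]
force: [-0.5, -0.4, -0.0]
opening: -0.002
```

Emit:
jog_arm --deltas '[{"travel": [0, 0, 0], "turn": 0}, {"travel": [2, 0, 0], "turn": 0}, {"travel": [2.5, 0, 0], "turn": 0}, {"travel": [2, 0, 0], "turn": 0}, {"travel": [0, 0, 0], "turn": 0}]'

```text
time_s: 3.68
eef_pos: [0.485, -0.0846, 0.1015]
ee_rot: [[-0.004, 1.0, 0.0], [0.0, 0.0, -1.0], [-1.0, -0.004, -0.0]]
force: [-0.6, -0.3, -0.2]
opening: 0.002
```

Emit:
jog_arm --deltas '[{"travel": [-0.2, 1.5, 0], "turn": 0}, {"travel": [0, 1, 0], "turn": 0}, {"travel": [0, 0.6, 0], "turn": 0}, {"travel": [0, 0.6, 0], "turn": 0}, {"travel": [0, 0.6, 0], "turn": 0}]'

```text
time_s: 4.1
eef_pos: [0.5296, -0.085, 0.1068]
ee_rot: [[0.001, 1.0, 0.0], [-0.0, 0.0, -1.0], [-1.0, 0.001, 0.0]]
force: [0.1, -0.5, -0.5]
opening: 0.006
```

Emit:
jog_arm --deltas '[{"travel": [0, 0.6, 0], "turn": 0}, {"travel": [0, 0.6, 0], "turn": 0}, {"travel": [0, 0.6, 0], "turn": 0}, {"travel": [0, 0.6, 0], "turn": 0}, {"travel": [0, 0.6, 0], "turn": 0}]'

```text
time_s: 4.52
eef_pos: [0.5596, -0.085, 0.1063]
ee_rot: [[-0.0, 1.0, 0.0], [-0.0, 0.0, -1.0], [-1.0, -0.0, 0.0]]
force: [-0.2, 0.3, -0.2]
opening: -0.005
```

Emit:
jog_arm --deltas '[{"travel": [0, 0.6, 0], "turn": 0}, {"travel": [0, 0.5, 0], "turn": 0}, {"travel": [0, 0.5, 0], "turn": 0}, {"travel": [0, 0, 0], "turn": 0}, {"travel": [0, 0, 0], "turn": 0}]'

```text
time_s: 4.93
eef_pos: [0.5751, -0.085, 0.1061]
ee_rot: [[-0.0, 1.0, 0.0], [-0.0, 0.0, -1.0], [-1.0, -0.0, 0.0]]
force: [-0.4, -0.1, 0.2]
opening: 0.0
```

Emit:
jog_arm --deltas '[{"travel": [-1, -0.5, 0], "turn": 0}, {"travel": [-3, 0, 0], "turn": 0}, {"travel": [-4, 0, 0], "turn": 0}, {"travel": [-4, 0, 0], "turn": 0}, {"travel": [0, 0, 0], "turn": 0}]'

```text
time_s: 5.35
eef_pos: [0.5724, -0.0855, 0.234]
ee_rot: [[0.01, 1.0, -0.001], [-0.001, -0.001, -1.0], [-1.0, 0.01, 0.001]]
force: [0.2, -1.1, 0.4]
opening: -0.0
```

```bash
python3 m.py | grep leaf; python3 -c "
from h import *
s=r.sense();print(s['time_s'],s['eef_pos'],s['force'])
a=r.camera('scene')['image'][150:300,130:320];b=r.camera('side')['image'][135:285,205:395]
cv2.imwrite('pics/e.png',cv2.resize(np.hstack([a,b]),(800,316),interpolation=cv2.INTER_CUBIC))"
```

```text
scene leaf? [218, 161, 14, 20, 143] mean [ 0.538 -0.186  0.103] top [ 0.53  -0.185  0.119] ymin/max -0.219 -0.154 x 0.525 0.552
scene leaf? [222, 182, 15, 17, 37] mean [ 0.594 -0.075  0.11 ] top [ 0.598 -0.083  0.119] ymin/max -0.112 -0.053 x 0.581 0.603
scene leaf? [251, 194, 16, 22, 195] mean [0.558 0.028 0.103] top [0.549 0.03  0.118] ymin/max -0.007 0.059 x 0.542 0.573
scene leaf? [257, 219, 18, 20, 45] mean [0.615 0.138 0.111] top [0.619 0.134 0.119] ymin/max 0.097 0.162 x 0.601 0.622
side leaf? [247, 153, 14, 22, 153] mean [0.609 0.127 0.104] top [0.617 0.124 0.121] ymin/max 0.096 0.161 x 0.591 0.627
side leaf? [251, 180, 14, 17, 48] mean [0.556 0.021 0.11 ] top [0.55  0.022 0.12 ] ymin/max -0.007 0.058 x 0.544 0.572
side leaf? [279, 196, 15, 22, 182] mean [ 0.589 -0.088  0.104] top [ 0.597 -0.089  0.124] ymin/max -0.117 -0.056 x 0.574 0.605
side leaf? [285, 227, 15, 19, 57] mean [ 0.535 -0.194  0.111] top [ 0.529 -0.191  0.122] ymin/max -0.222 -0.161 x 0.525 0.55
5.45 [ 0.57010594 -0.08519322  0.22883181] [-0.37367387  0.24193563 -1.54829725]
```

View pics/e.png

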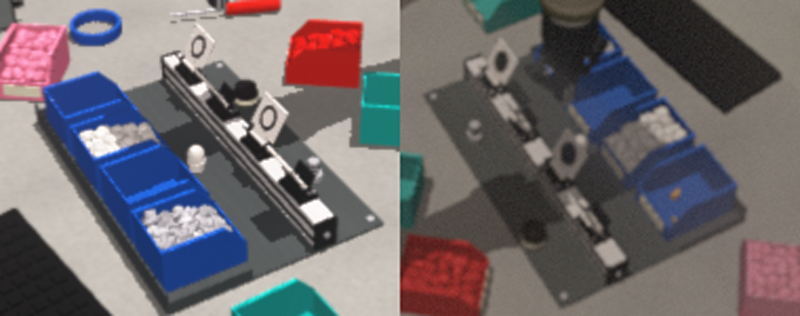

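The rings of standoffs (198,45) and spare (268,117) now face forward. The discs of fittings (500,62) and glands (570,152) face back. Bins and loose parts look unmoved, and the arm is clear.

```bash
python3 -c "
from cell import r
print(r.hand_in())"
```

```text
the job is handed in; nothing more can be done
None
```

I pushed over the two wrong tags with the closed fingertip and handed the job in at about 5.5 s. The spare bin's tag now leans forward, and the cable-gland bin's tag leans back. I left the fittings and standoffs tags alone because they were already right.

**Tags:** the last depth check from both cameras put every leaf edge at z≈0.12 m, about 30 mm to the correct side of the hinge line. That matches a leaf lying fully on its rest.

**Forces:** the wrist force read about 2 N or less at the end of each move.

**Bins and loose parts:** those visible in the last pictures (the bins, gland, fitting and sensor) looked unmoved. I checked this only by eye. The enclosure, its cover and most of the screwdriver were outside those crops, but the arm did not go near them.

No check failed or disagreed.

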